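# Throw the pump's gear lever into the green notch

### The job

The pump drive on the bench is in neutral. Shift it with the black-handled lever on top of the gearbox: swing the lever round into the notch marked by the green disc, leave it fully home in that notch and let go.

Things in the scene. Friction and masses are not known exactly. Their poses are not given: they have to be found in the camera images.
- shift_lever (a joint): Gear lever on top of the aluminium gearbox, between blue motor and steel pump head. Swings level about an upright axis; rad, positive anticlockwise from above. It starts at 0 (neutral); the other notches are at -0.4, +0.4, +0.8, end stops 0.05 beyond the outer ones. A spring detent pulls it into the nearest notch and holds it; moving it takes up to about 11 N at the handle.
- shift_lever_grip (a point): On the axis of the lever's upright black round handle (26 mm diameter, 50 mm tall), 28 mm below its top, 125 mm out from the pivot, 207 mm above the bench. Below: the flat steel bar of the lever, its top 30 mm below this point, then a fan-shaped grey plate with a steel rim 37 mm below. x axis: level, outward along the lever; y: level, the way the handle moves as the joint grows; z up.
- shift_lever_pivot (a point): Point on the lever's upright axis of rotation, 171 mm above the bench, 125 mm level distance from the handle. Turns with the lever; axes as those of the grip point.
- green_disc: Green disc, 28 mm diameter, 4 mm thick, fixed flat on the plate just outside one notch (a V in the scalloped steel rim), 184 mm from the lever's axis, 156 mm above the bench; origin at the centre of its underside. The lever is in the green notch when it points straight at it. Like yellow and red discs mark the other two notches; colours swap places between runs. Neutral has no disc.

How it is judged:
At the end, for the whole second after the job is handed in: The lever rests in the green disc's notch: the green disc lies ahead of the handle, within 18 mm of the lever's centre line to either side (about 6 degrees), and the lever is still (under 0.1 rad/s) (y of green_disc in the frame of shift_lever_grip between -0.018 and 0.018 m and x of green_disc in the frame of shift_lever_grip above 0.03 m and velocity of joint shift_lever between -0.1 and 0.1 rad/s); the robot touches nothing.
It also fails if it takes over 27 s, if anything falls off the work surface, if the arm or the gripper's body presses on something with over 40 N, if the wrist force passes 120 N, or if a joint passes its speed limit or range.

### The arm

A 6-joint arm with a two-finger parallel gripper is mounted at the origin on the work surface. World frame = base frame: x ahead of the robot, y to its left, z up, the work surface at z = 0. Lengths are in m, angles in rad, forces in N, time in s.
With the tool pointing down it reaches from about 0.35 to 0.8 m from the base axis. Payload 7.3 kg.
Tool frame: the origin (TCP) lies on the centre line of the jaws, within the pads' length; the fingertips stand 25 mm ahead of it and the grasp point (between the pads) lies 6 mm ahead of it; z points along the fingers, y is the line along which they close (so a half turn about z gives the same grasp; the last joint's range is limited). The gripper opens to 85 mm and grips with 20 to 120 N. Pads are 22 mm wide; open, the fingers measure 114 mm over their backs; the gripper's body (76 mm by 85 mm) begins 54 mm behind the grasp point. The pads swing forward as they close: fully open they stand 13 mm farther back than shut.
Start: joints at [1.085, 0.342, 1.524, -0, 1.275, -0.146], TCP at [0.175, 0.495, 0.256] pointing down, gripper open.
Joint ranges: [-2.53, 2.53], [-0.77, 2.02], [0.04, 2.7], [-1, 4.14], [0.28, 2.66], [-3.11, 3.11]. Speed limits (rad/s): [2.57, 2.57, 3.14, 3.14, 3.14, 3.14].

### API

Orientations are given as a unit quaternion [w, x, y, z].
In Python, from station import readout, vision, ctrl gives the robot as it stands.
- The arm moves only by the shell command python3 -m inch 'ROWS'. ROWS is JSON, a list of rows, each a list of 3 entries, a list of its own where there are three numbers: the shift along the tool's x, y, z in mm, then the turn, a rotation vector about the tool's x, y, z in degrees, then the finger opening in mm, from 0 to 85.4. A call has 1 to 8 rows; each row shifts and turns the commanded pose from where the row before left it, along the tool's axes as they then stand; what a row does not reach is not made up. A row lasts 1/10 s, in which the tool goes at most 50 mm and 8.59 degrees, less where a joint would pass 70% of its speed; a pose out of reach is approached as far as the arm can. A call with a gripper value outside its range is refused whole. The fingers move at their own pace and stop on an object; the grip force is fixed at half the most. Time passes only in rows, so rows that do not move let the fingers close. It gives the time, the measured TCP pose, the force, the opening and the grip force at its end, in the units of the state.
- readout.sense(): the state, without advancing time (a new reading comes with each control period).
- vision.camera(name): name is "scene" or "top"; returns a dict with "img" (420x560x3 uint8, red, green, blue), "fx", "fy", "cx", "cy" (pixels), "cam_to_world" (4x4, takes a point from camera to world coordinates). Camera axes: x right, y up, looking along -z (the intrinsics and any distortion apply to the point x, -y, -z); pixel columns grow to the right and rows downward; lengths in m; the calibration is good to about 2 mm. A picture is of the moment at which its call begins. There is no depth.
- ctrl.job_done(): hands the job in; it is judged then, once.
Trained networks look in a picture, given as the dict that the camera call returned (one of the last four; its "shot" number tells which), for a name from the list of things; names that differ only in an ending like _2 or _b are one class to them, and where a whole thing is asked for, a point or a joint stands for the part that bears it (a point fixed in the world has none). Each returns a list of dicts, best first, with "conf" (0 to 1); they miss things now and then, are a little off and sometimes report something else, mostly with a low value. They report only what shows in the picture. A call takes as long as a camera call.
- vision.search_frame(picture, label): "position" ([x, y, z] in m, in the coordinates of the camera as it stood for that picture, good to about 4 mm: the middle of the surface that is visible of it).
The state is a dict: "time_s": time; "q": joint angles; "joint_velocities": joint speeds; "joint_torque": joint torques, N m; "ee_pos": TCP position; "tcp_rot": TCP orientation; "force": force on the tool from outside, world axes, zero at the start; "moment": the same for the moment, N m; "width": finger opening in m; "gripper_force": force on a finger pad.
Only numpy, scipy, OpenCV 4.12 (cv2) and the standard library are available. Lean on these libraries where they do the work, as an engineer would, in place of code of your own. Each camera call takes 0.05 s, during which the arm holds its last target. There are 200 camera calls.

## Working session

There is one attempt and no reset: what is moved stays moved. The work goes in short steps, Python scripts to look and compute and a shell command to move; the robot and the scene stay as the last step left them, time stands still between calls to the robot, and variables do not carry over. Pictures are saved under pics/ and viewed, at most 10 in all, crops included, and the job is handed in when it is done.

```bash
mkdir -p pics; cat > h.py <<'E'
import numpy as np, cv2
from station import readout, vision, ctrl
def w(c,p): return (np.array(c["cam_to_world"])@np.r_[p,1])[:3]
def ray(c,u,v,z):
    M=np.array(c["cam_to_world"]); d=M[:3,:3]@np.array([(u-c["cx"])/c["fx"],-(v-c["cy"])/c["fy"],-1]); o=M[:3,3]
    return o+d*(z-o[2])/d[2]
def proj(c,p):
    q=np.linalg.inv(np.array(c["cam_to_world"]))@np.r_[p,1]; return c["cx"]+c["fx"]*q[0]/-q[2], c["cy"]-c["fy"]*q[1]/-q[2]
E
python3 - <<'E'
from h import *
print([k for k in vision.camera("top")])
for n in ("top","scene"):
    c=vision.camera(n); cv2.imwrite(f"pics/{n}0.png",c["img"][:,:,::-1])
    print({k:v for k,v in c.items() if k not in("img","cam_to_world")}, np.array(c["cam_to_world"])[:3,3].round(3))
    for l in ("shift_lever_grip","shift_lever","green_disc","shift_lever_pivot"):
        for r in vision.search_frame(c,l)[:2]: print(n,l,round(r["conf"],2),w(c,r["position"]).round(3))
s=readout.sense(); print(s["ee_pos"],s["tcp_rot"],s["time_s"])
E
```

```text
['img', 'fx', 'fy', 'cx', 'cy', 'cam_to_world', 'shot']
{'fx': 421.1311250363067, 'fy': 421.1311250363067, 'cx': 278.736746413335, 'cy': 208.5529776289589, 'shot': 2} [ 0.421 -0.001  0.885]
top shift_lever_grip 0.74 [0.531 0.042 0.187]
top shift_lever 0.85 [0.531 0.047 0.186]
top green_disc 0.63 [0.654 0.139 0.161]
top shift_lever_pivot 0.98 [0.529 0.046 0.188]
{'fx': 507.09049828193156, 'fy': 507.09049828193156, 'cx': 281.5681386680002, 'cy': 202.7081129235223, 'shot': 3} [1.112 0.116 0.636]
scene shift_lever_grip 0.79 [0.564 0.037 0.186]
scene shift_lever 0.74 [0.564 0.041 0.185]
scene green_disc 0.86 [0.656 0.141 0.16 ]
scene shift_lever_pivot 0.83 [0.564 0.038 0.188]
[0.1749714  0.49498464 0.25630254] [5.08554505e-07 1.69098866e-01 9.85599093e-01 2.32076499e-05] 0.55
```

View pics/top0.png

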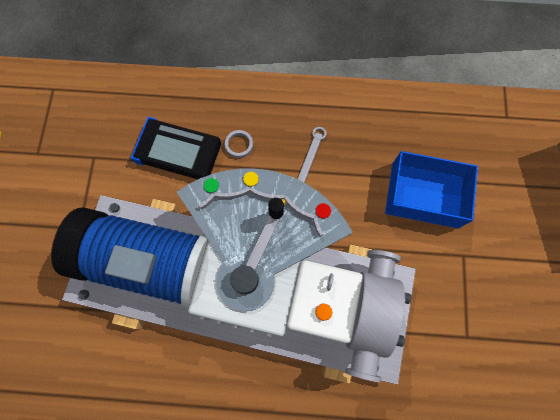

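View pics/scene0.png

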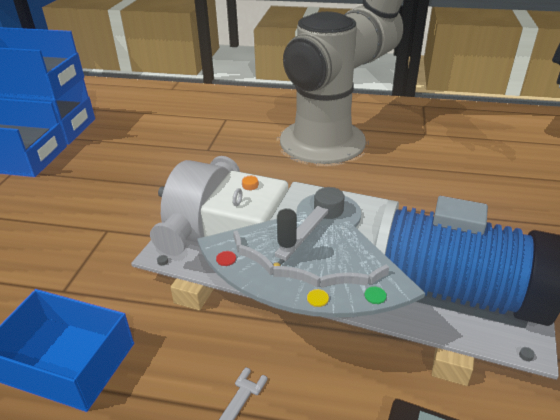

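Top view: the green disc at (211,185) is the leftmost, so it marks the +0.8 notch. Yellow (251,179) is +0.4 and red (323,211) is -0.4. The handle top is at about (276,204) and the hub at (244,279). Next I'll fit the pivot from the discs.

```bash
python3 - <<'E'
from h import *
from scipy.optimize import least_squares
c=vision.camera("top"); s=vision.camera("scene")
D=[(.8,(211,185),(375,295)),(.4,(251,179),(318,298)),(-.4,(323,211),(226,258))]
P=lambda p,a,r:np.array([p[0]+r*np.cos(p[2]+a),p[1]+r*np.sin(p[2]+a)])
A=[(a,(ray(c,*t,.16)[:2]+ray(s,*u,.16)[:2])/2) for a,t,u in D]
f=lambda p:np.concatenate([P(p,a,.184)-x for a,x in A])
r=least_squares(f,[.5,.05,0]); print("pivot,heading",r.x.round(4),(r.fun*1000).round(1))
print("handle top", ray(c,276,204,.235).round(4), ray(s,287,214,.235).round(4))
for a in (0,.2,.4,.6,.8): print(a,P(r.x,a,.125).round(4), "dir",round(r.x[2]+a,3))
R=readout.sense(); print(R["ee_pos"])
from scipy.spatial.transform import Rotation as T
q=R["tcp_rot"]; print(T.from_quat([q[1],q[2],q[3],q[0]]).as_matrix().round(3))
E
```

```text
pivot,heading [ 0.4883  0.0653 -0.3663] [ 0.   0.3  0.  -0.1 -0.  -0.2]
handle top [0.6061 0.0189 0.235 ] [0.6053 0.0222 0.235 ]
0 [0.605  0.0205] dir -0.366
0.2 [0.6116 0.0446] dir -0.166
0.4 [0.6133 0.0695] dir 0.034
0.6 [0.6099 0.0942] dir 0.234
0.8 [0.6018 0.1178] dir 0.434
[0.1749686  0.49500444 0.2563365 ]
[[-0.943  0.333  0.   ]
 [ 0.333  0.943  0.   ]
 [-0.     0.    -1.   ]]
```

```bash
python3 -m inch '[[[0,0,-50],[0,0,0],85],[[-28,-15,0],[0,0,0],85],[[-28,-15,0],[0,0,0],85],[[-28,-15,0],[0,0,0],85],[[-28,-15,0],[0,0,0],85],[[-28,-15,0],[0,0,0],85],[[-28,-15,0],[0,0,0],85],[[-28,-15,0],[0,0,0],85]]'
python3 -m inch '[[[-28,-15,0],[0,0,0],60],[[-28,-15,0],[0,0,0],60],[[-28,-15,0],[0,0,0],60],[[-28,-15,0],[0,0,0],60],[[-28,-15,0],[0,0,0],60],[[-28,-15,0],[0,0,0],60],[[-28,-15,0],[0,0,0],60],[[-28,-15,0],[0,0,0],60]]'
cat >> h.py <<'E'
from scipy.spatial.transform import Rotation as T
PIV=np.array([.4883,.0653]); H=-.3663
def go(a,z):
    "remaining shift in tool mm and turn about tool z in deg to the grip at lever angle a"
    R=readout.sense(); q=R["tcp_rot"]; M=T.from_quat([q[1],q[2],q[3],q[0]]).as_matrix()
    h=H+a; p=np.r_[PIV+.125*np.array([np.cos(h),np.sin(h)]),z]
    t=np.degrees(np.arctan2(M[1,1],M[0,1])-h)-90
    print("t",R["time_s"],"pos",np.round(R["ee_pos"],4),"shift",(1000*M.T@(p-R["ee_pos"])).round(1),"turn z",round(t,1),"F",np.round(R["force"],1),"w",round(R["width"],4),R["gripper_force"],"tilt",M[:,2].round(3))
E
python3 -c "
from h import *
go(0,.217)"
```

```text
time_s: 1.45
ee_pos: [0.3255, 0.3297, 0.3065]
tcp_rot: [0.0, 0.169, 0.986, 0.0]
force: [1.0, 0.2, 0.2]
width: 0.0846
gripper_force: 0.0
time_s: 2.25
ee_pos: [0.4967, 0.1418, 0.3064]
tcp_rot: [0.0, 0.169, 0.986, 0.0]
force: [-0.1, 0.1, 0.2]
width: 0.0599
gripper_force: 0.0
t 2.25 pos [0.4967 0.1418 0.3064] shift [-142.5  -78.2   89.4] turn z 1.5 F [-0.1  0.1  0.2] w 0.0599 0.0 tilt [ 0.  0. -1.]
```

```bash
python3 -m inch '[[[-28,-16,0],[0,0,1.5],60],[[-28,-16,0],[0,0,0],60],[[-28,-16,0],[0,0,0],60],[[-28,-16,0],[0,0,0],60],[[-28,-16,0],[0,0,0],60],[[0,0,0],[0,0,0],60]]'
python3 - <<'E'
from h import *
go(0,.217)
c=vision.camera("scene"); cv2.imwrite("pics/s1.png",c["img"][:,:,::-1])
E
```

```text
time_s: 2.85
ee_pos: [0.6004, 0.0154, 0.3053]
tcp_rot: [0.0, 0.184, 0.983, -0.0]
force: [-0.6, -0.3, -0.2]
width: 0.0599
gripper_force: 0.0
t 2.85 pos [0.6004 0.0154 0.3053] shift [-2.5  6.5 88.3] turn z -0.2 F [-0.6 -0.3 -0.2] w 0.0599 0.0 tilt [-0.    -0.001 -1.   ]
```

View pics/s1.png

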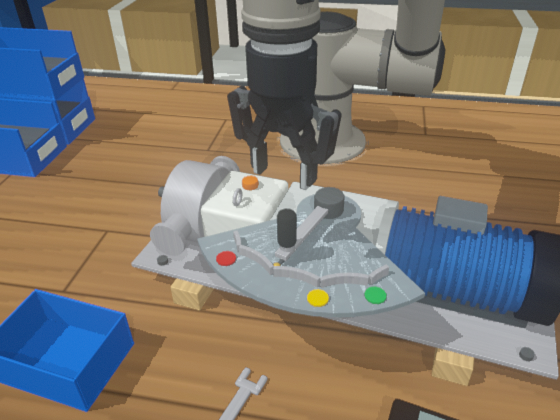

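The open fingers, with tips at about (262,170) and (308,185), hang above and on either side of the handle (287,212). I'll correct the offset and descend.

```bash
python3 -m inch '[[[-2.5,6.5,10],[0,0,0],60],[[0,0,20],[0,0,0],60],[[0,0,20],[0,0,0],60],[[0,0,20],[0,0,0],60],[[0,0,18],[0,0,0],60],[[0,0,0],[0,0,0],60]]'
python3 - <<'E'
from h import *
go(0,.217)
c=vision.camera("scene"); cv2.imwrite("pics/s2.png",cv2.resize(c["img"][130:300,180:400,::-1],None,fx=3,fy=3))
E
```

```text
time_s: 3.5
ee_pos: [0.6015, 0.0255, 0.2153]
tcp_rot: [-0.003, 0.181, 0.983, -0.0]
force: [-0.0, -0.3, -0.2]
width: 0.0601
gripper_force: 0.0
t 3.5 pos [0.6015 0.0255 0.2153] shift [-5.1 -3.4 -1.7] turn z 0.1 F [-0.  -0.3 -0.2] w 0.0601 0.0 tilt [-0.006  0.001 -1.   ]
```

View pics/s2.png

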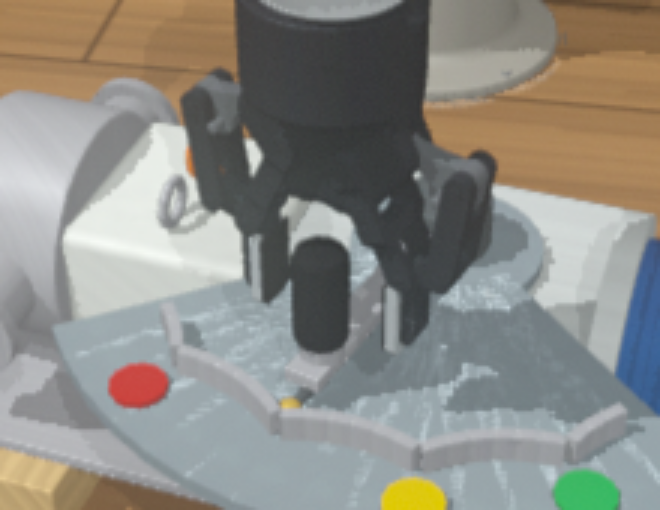

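```bash
python3 - <<'E'
from h import *
c=vision.camera("scene")
for z in (.19,.197): print(z,ray(c,180+272/3,130+302/3,z).round(4),ray(c,180+400/3,130+352/3,z).round(4))
for l in (.18,.207,.235):
  u,v=proj(c,[.605,.0205,l]); print((u-180)*3,(v-130)*3)
go(0,.217)
E
```

```text
0.19 [ 0.5888 -0.0039  0.19  ] [0.6131 0.0584 0.19  ]
0.197 [ 0.5971 -0.0021  0.197 ] [0.6209 0.0593 0.197 ]
318.51643893213594 347.4924086155902
317.91364786249113 301.3661521149377
317.2571507475779 251.1302481021639
t 3.6 pos [0.6031 0.0249 0.2185] shift [-3.3 -3.4  1.5] turn z 0.1 F [ 0.4 -0.1  1. ] w 0.0596 0.0 tilt [-0.  0. -1.]
```

```bash
python3 -m inch '[[[-3,-3.5,1.5],[0,0,0],45],[[0,0,0],[0,0,0],30],[[0,0,0],[0,0,0],20],[[0,0,0],[0,0,0],15],[[0,0,0],[0,0,0],15],[[0,0,0],[0,0,0],15]]'
python3 -c "
from h import *
go(0,.217)"
```

```text
time_s: 4.2
ee_pos: [0.6055, 0.0196, 0.2178]
tcp_rot: [0.001, 0.182, 0.983, 0.0]
force: [1.2, 1.7, 5.4]
width: 0.0249
gripper_force: 58.7
t 4.2 pos [0.6055 0.0196 0.2178] shift [0.8 0.7 0.8] turn z 0.0 F [1.2 1.7 5.4] w 0.0249 58.747819662094116 tilt [ 0.002  0.    -1.   ]
```

Gripped on the handle: opening 25 mm, pad force 59 N. Now the arc.

```bash
python3 -m inch '[[[0.2,6.2,0],[0,0,-2.9],15],[[0.2,6.2,0],[0,0,-2.9],15],[[0.2,6.2,0],[0,0,-2.9],15],[[0.2,6.2,0],[0,0,-2.9],15],[[0.2,6.2,0],[0,0,-2.9],15],[[0.2,6.2,0],[0,0,-2.9],15]]'
python3 -c "
from h import *
go(.3,.217)"
```

```text
time_s: 4.8
ee_pos: [0.6128, 0.0528, 0.2178]
tcp_rot: [0.001, 0.031, 1.0, -0.002]
force: [-1.1, -7.7, 5.9]
width: 0.0248
gripper_force: 59.5
t 4.8 pos [0.6128 0.0528 0.2178] shift [0.  4.2 0.8] turn z 0.2 F [-1.1 -7.7  5.9] w 0.0248 59.517536759376526 tilt [ 0.001 -0.004 -1.   ]
```

```bash
python3 -m inch '[[[0.2,6.2,0],[0,0,-2.9],15],[[0.2,6.2,0],[0,0,-2.9],15],[[0.2,6.2,0],[0,0,-2.9],15],[[0.2,6.2,0],[0,0,-2.9],15],[[0.2,6.2,0],[0,0,-2.9],15],[[0,0,0],[0,0,0],15]]'
python3 -c "
from h import *
go(.8,.217)"
```

```text
time_s: 5.4
ee_pos: [0.6114, 0.0859, 0.2178]
tcp_rot: [0.002, -0.095, 0.995, -0.0]
force: [2.6, 3.1, 5.2]
width: 0.0247
gripper_force: 59.9
t 5.4 pos [0.6114 0.0859 0.2178] shift [ 3.5 33.2  0.8] turn z -13.9 F [2.6 3.1 5.2] w 0.0247 59.894108176231384 tilt [ 0.003 -0.    -1.   ]
```

```bash
python3 -m inch '[[[0.2,6.7,0],[0,0,-2.8],15],[[0.2,6.7,0],[0,0,-2.8],15],[[0.2,6.7,0],[0,0,-2.8],15],[[0.2,6.7,0],[0,0,-2.8],15],[[0.2,6.7,0],[0,0,-2.8],15],[[0,0,0],[0,0,0],15],[[0,0,0],[0,0,0],15]]'
python3 -c "
from h import *
go(.8,.217)"
```

```text
time_s: 6.1
ee_pos: [0.6014, 0.1176, 0.2178]
tcp_rot: [0.002, -0.217, 0.976, -0.001]
force: [6.2, -3.9, 4.4]
width: 0.0244
gripper_force: 60.1
t 6.1 pos [0.6014 0.1176 0.2178] shift [-0.3  0.1  0.8] turn z 0.2 F [ 6.2 -3.9  4.4] w 0.0244 60.09431183338165 tilt [ 0.005 -0.002 -1.   ]
```

On target. Release and retreat straight up.

```bash
python3 -m inch '[[[0,0,0],[0,0,0],40],[[0,0,0],[0,0,0],60],[[0,0,0],[0,0,0],60],[[0,0,0],[0,0,0],60],[[0,0,-10],[0,0,0],60],[[0,0,-25],[0,0,0],60],[[0,0,-30],[0,0,0],60],[[0,0,-35],[0,0,0],60]]'
python3 -m inch '[[[25,0,-20],[0,0,0],60],[[35,0,-10],[0,0,0],60],[[35,0,0],[0,0,0],60],[[35,0,0],[0,0,0],60],[[20,0,0],[0,0,0],60],[[0,0,0],[0,0,0],60],[[0,0,0],[0,0,0],60]]'
python3 - <<'E'
from h import *
go(.8,.217)
c=vision.camera("scene"); cv2.imwrite("pics/s3.png",c["img"][:,:,::-1])
E
```

```text
time_s: 6.9
ee_pos: [0.5994, 0.1183, 0.3179]
tcp_rot: [-0.001, -0.216, 0.976, 0.0]
force: [0.4, -0.1, 0.9]
width: 0.0602
gripper_force: 0.0
time_s: 7.6
ee_pos: [0.4643, 0.0552, 0.3478]
tcp_rot: [0.001, -0.216, 0.976, -0.0]
force: [0.5, 0.4, 0.2]
width: 0.0601
gripper_force: 0.0
t 7.6 pos [0.4643 0.0552 0.3478] shift [-150.8   -1.   131.1] turn z 0.1 F [0.5 0.4 0.2] w 0.0601 0.0 tilt [ 0.002  0.    -1.   ]
```

View pics/s3.png

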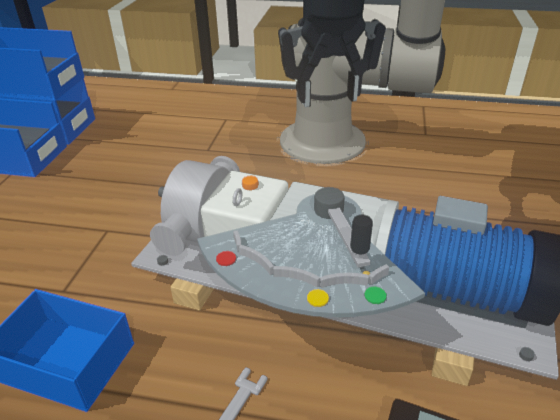

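The lever now points at the green disc (375,295), with the handle top at about (362,221). The robot is clear. One numeric check, then hand in.

```bash
python3 - <<'E'
from h import *
c=vision.camera("scene"); p=ray(c,362,221,.235)[:2]-PIV
a=np.arctan2(p[1],p[0])-H; print(p,a)
if abs(a-.8)<.07: print(ctrl.job_done())
E
```

```text
[0.1155977  0.05258406] 0.7932117606191207
the job is handed in; nothing more can be done
None
```

The lever is in the green notch: the final camera check put it at 0.79 rad against 0.8. I let go, moved the arm clear and handed the job in at about 8 s of the allowed 27 s; no verdict was returned.

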